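# Set the tweezers to the plug gauge

### The arm

A 6-joint arm with a two-finger parallel gripper is mounted at the origin on the work surface. World frame = base frame: x ahead of the robot, y to its left, z up, the work surface at z = 0. Lengths are in m, angles in rad, forces in N, time in s.
With the tool pointing down it reaches from about 0.425 to 0.95 m from the base axis. Payload 3.5 kg.
Tool frame: the origin (TCP) lies at the very end of the fingers, on their centre line; the grasp point (between the pads) lies 19 mm behind it; z points along the fingers, y is the line along which they close (so a half turn about z gives the same grasp; the last joint's range is limited). The gripper opens to 85 mm and grips with 20 to 120 N. Pads are 22 mm wide; open, the fingers measure 114 mm over their backs; the gripper's body (76 mm by 85 mm) begins 54 mm behind the grasp point. The pads swing forward as they close: fully open they stand 13 mm farther back than shut.
Start: joints at [1.182, 0.286, 1.577, -0, 1.279, -0.15], TCP at [0.16, 0.656, 0.231] pointing down, gripper open.
Joint ranges: [-2.77, 2.77], [-0.9, 2.22], [0.21, 2.48], [-1.53, 4.67], [0.24, 2.81], [-2.84, 2.84]. Speed limits (rad/s): [2.79, 2.79, 3.14, 3.14, 3.14, 3.14].

### API

Orientations are given as a unit quaternion [x, y, z, w].
In Python, from plant import ctrl gives the robot as it stands.
- The arm moves only by the tool send_path, called by a JSON object that holds its "method" and its "body". Schema: {"type":"object","properties":{"moves":{"type":"object","properties":{"offsets":{"type":"array","items":{"type":"array","items":{"type":"number"},"minItems":7,"maxItems":7},"minItems":1,"maxItems":10}},"additionalProperties":false,"required":["offsets"]},"clamp_n":{"type":"number"},"only":{"type":"string"},"quiet":{"type":"boolean"},"lines":{"type":"string"}},"required":["moves"],"additionalProperties":false}. moves is an object whose key "offsets" holds a list of rows, 1 to 10 of them, each of 7 numbers: dx, dy, dz in mm, then a rotation vector rx, ry, rz in units of 0.05 rad, then the opening from 0.0 (shut) to 1.0 (fully open); each row is the pose to reach, as a shift and turn from the pose commanded when the call began, along the tool's axes at that moment; what a row does not reach only later rows make up. A row lasts 1/8 s, in which the tool goes at most 0.0625 m and 0.188 rad, less where a joint would pass 70% of its speed; a pose out of reach is approached as far as the arm can. The fingers move at their own pace and stop on an object; clamp_n is the grip in N (left out, the last holds). Time passes only in rows, so rows that do not move let the fingers close. The tool returns the time, the measured TCP pose, the force, the opening and the grip force at its end. only (a regular expression) keeps the lines of the reply that match it, lines (a string "A,B") keeps lines A to B, and quiet returns only ok. Input that does not fit is refused with a message, and nothing moves.
- ctrl.get_state(): the state, without advancing time (a new reading comes with each control period).
- ctrl.read_camera(name): name is "scene" or "top" or "wrist"; returns a dict with "pixels" (420x560x3 uint8, red, green, blue), "camera_matrix" (3x3 intrinsics, pixels), "xyz" and "orientation" of the camera in the world. Camera axes: x right, y down, z forward; pixel columns grow to the right and rows downward; lengths in m; the calibration is good to about 2 mm. A picture is of the moment at which its call begins. There is no depth.
- ctrl.sign_off(): hands the job in; it is judged then, once.
The state is a dict: "time": time; "qpos": joint angles; "dq": joint speeds; "joint_efforts": joint torques, N m; "eef_pos": TCP position; "tcp_rot": TCP orientation; "contact_force": force on the tool from outside, world axes, zero at the start; "wrist_torque": the same for the moment, N m; "opening": opening from 0.0 (shut) to 1.0 (fully open); "finger_force": force on a finger pad.
Only numpy, scipy, OpenCV 4.12 (cv2) and the standard library are available. Lean on these libraries where they do the work, as an engineer would, in place of code of your own. Each camera call takes 0.05 s, during which the arm holds its last target. There are 200 camera calls.

### The job

Stand the loose steel gauge pin fully home and upright in the bore of the aluminium gauge block and let go of it. Then take the sprung tweezers out of their stand, tips down, and squeeze them until the gap between the tips equals the pin's 16 mm diameter, holding the tips centred about 10 mm over the top of the standing pin, touching nothing. Finish while still holding them there with the gap steady: do not put them down or let go, and leave the multimeter, solder reel and transformer alone.

Things in the scene. Friction and masses are not known exactly. Their poses are not given: they have to be found in the camera images.
- gauge_pin: Loose plain steel plug gauge pin, a cylinder 16 mm in diameter and 60 mm tall, about 90 g, with a thin dark line round it 50 mm up and a 2 mm x 4 mm taper at its foot. It starts standing upright on the mat. Origin: centre of its foot; z runs up its axis.
- gauge_block: Fixed square aluminium block, 60 x 60 mm and 25 mm tall, on the mat, with one round vertical bore in the middle of its top: 18 mm in diameter, 20 mm deep (floor 5 mm above the mat), 3 mm chamfer. Origin: centre of its underside. A pin fully home has its foot 5 mm and its top 65 mm above the mat.
- tweezers_stand: Fixed black block 36 (x) x 66 (y) x 34 mm tall on a dark foot plate 70 x 90 mm, 4 mm thick. A slot in its top, 12.5 mm (x) by 40 mm (y), 26 mm deep (floor 8 mm above the mat), holds the tweezers upright. Origin: centre of its underside; the yaw varies.
- tweezers: Steel sprung tweezers, 50 g, 96 mm long, upright in the stand's slot, tips down, heel up (top 104 mm above the mat). Origin: midway between the tips at tip level; z up to the heel; y (also the stand's y) from right tip to left tip, along which the legs close. Heel 10 x 9 x 12 mm. The legs, 10 mm wide in x, hinge on the heel at z = 90 mm, move together and spring open.
- pads_mid (a point): Point on the tweezers 50 mm above tip level, midway between two dark ribbed finger pads, one on the outside of each leg: flat faces 12 mm wide (x), 26 mm tall, centred at this height. Squeeze across them along y. Their outer faces are 28 mm apart unsqueezed (30 mm at their lower edges), and parallel and 22 mm apart when the tip gap is 16 mm.
- tip_left (a point): Inner edge of the tip of the tweezers' +y leg. The tip gap is the distance between tip_left and tip_right: 30 mm free, 16 mm wanted.
- tip_right (a point): Inner edge of the tip of the tweezers' -y leg. Pinched at the middle of the pads, 1 mm of change in finger opening changes the tip gap by about 2.2 mm. The spring pushes back on each pad with about 7 N at the 16 mm gap and about 16 N with the tips shut.
- tip_mid (a point): Point midway between the tips, at tip level (the tweezers' origin), 50 mm below the middle of the finger pads.
- pin_top (a point): Centre of the flat top of the gauge pin, 60 mm above its foot.
- multimeter: Bystander: red hand-held multimeter, 170 x 85 x 39 mm, lying loose at the far side. Origin: centre of its underside.
- solder_reel: Bystander: loose solder reel standing on end, 54 mm in diameter, 46 mm tall. Origin: centre of its underside.
- transformer: Bystander: loose small transformer, 34 x 34 x 28 mm, copper winding between two dark flanges, near the robot. Origin: centre of its underside.

How it is judged:
On the way, in this order (a step that is already met when the one before it is completed fails the run):
1. the gauge pin stands fully home in the bore, let go (horizontal distance between gauge_pin and gauge_block below 0.0025 m and z of gauge_pin in the frame of gauge_block between 0.002 and 0.008 m and angle between gauge_pin's own z axis and vertical below 0.1 rad and contact force between the fingers and gauge_pin below 0.1 N and linear speed of gauge_pin below 0.02 m/s), for 0.2 s.
2. the tweezers are lifted clear of their stand in the fingers (z of tip_mid in the frame of tweezers_stand above 0.04 m and contact force between the fingers and tweezers above 1 N), for 0.2 s.
At the end, for the whole second after the job is handed in: For the last second: fingers grip the tweezers (> 1 N); tip gap 16 +- 2.5 mm; tweezers still, upright within 0.2 rad, touching nothing else; tip midpoint within 7 mm of the pin axis and 2 to 20 mm over its top; pin in the bore within 2.5 mm of centre and 3 mm of its floor, upright within 0.1 rad (horizontal distance between gauge_pin and gauge_block below 0.0025 m and z of gauge_pin in the frame of gauge_block between 0.002 and 0.008 m and angle between gauge_pin's own z axis and vertical below 0.1 rad and distance between tip_left and tip_right between 0.0135 and 0.0185 m and horizontal distance between tip_mid and pin_top below 0.007 m and z of tip_mid in the frame of gauge_pin between 0.062 and 0.08 m and angle between tweezers's own z axis and vertical below 0.2 rad and linear speed of tweezers below 0.03 m/s and angular speed of tweezers below 0.3 rad/s and contact force between the fingers and tweezers above 1 N and contact force between tweezers and gauge_pin below 0.1 N and contact force between tweezers and gauge_block below 0.1 N and contact force between tweezers and tweezers_stand below 0.1 N); the arm keeps its last pose, push and grip.
It fails at once if the multimeter is disturbed (moved over 15 mm) (distance of multimeter from where it was at the start of the episode above 0.015 m).
It fails at once if the solder reel is disturbed (moved over 15 mm) (distance of solder_reel from where it was at the start of the episode above 0.015 m).
It fails at once if the transformer is disturbed (moved over 15 mm) (distance of transformer from where it was at the start of the episode above 0.015 m).
It also fails if it takes over 64 s, if anything falls off the work surface, if the arm or the gripper's body presses on something with over 40 N, if the wrist force passes 120 N, or if a joint passes its speed limit or range.

## Working session

There is one attempt and no reset: what is moved stays moved. The work goes in short steps, Python scripts to look and compute and a tool call to move; the robot and the scene stay as the last step left them, time stands still between calls to the robot, and variables do not carry over. Pictures are saved under pics/ and viewed, at most 12 in all, crops included, and the job is handed in when it is done.

```bash
mkdir -p pics; ls; cat > h.py <<'E'
from plant import ctrl
import numpy as np, cv2
from scipy.spatial.transform import Rotation as R
def shot(n,f,crop=None,s=1):
    c=ctrl.read_camera(n); p=c["pixels"][:,:,::-1]
    np.savez('pics/'+f+'.npz',K=c["camera_matrix"],t=c["xyz"],q=c["orientation"],p=p)
    cv2.imwrite('pics/'+f+'.png',p); return c
def ray(f,u,v):
    d=np.load('pics/'+f+'.npz'); r=R.from_quat(d['q']).as_matrix()@np.linalg.solve(d['K'],[u,v,1]); return d['t'],r
def at(f,u,v,z):
    t,r=ray(f,u,v); return t+r*(z-t[2])/r[2]
def proj(f,P):
    d=np.load('pics/'+f+'.npz'); c=R.from_quat(d['q']).as_matrix().T@(np.array(P)-d['t']); c=d['K']@c; return c[:2]/c[2]
def rel(P):
    s=ctrl.get_state(); return R.from_quat(s['tcp_rot']).as_matrix().T@(np.array(P)-s['eef_pos'])
E
python3 - <<'E'
from h import *
for n in("scene","top"):
    c=shot(n,n+'0'); print(n,c["xyz"],c["orientation"])
print(ctrl.get_state())
E
```

```text
pics
plant.py
scene [ 1.24695584 -0.09330087  0.51344404] [ 0.6625938   0.58121985 -0.30459065 -0.36107821]
top [ 0.52104481 -0.01811448  0.85145018] [ 0.71145886 -0.70219079  0.0227345  -0.015412  ]
{'time': 0.1, 'qpos': array([ 1.18202691e+00,  2.87113458e-01,  1.57801373e+00, -3.73944581e-06,
        1.27860284e+00, -1.50015735e-01]), 'dq': array([ 0.00142679, -0.00114499, -0.00276682, -0.00122867, -0.00136343,
        0.00076392]), 'joint_efforts': array([ 5.33941093e-04, -4.07296264e+01, -2.93699723e+01, -1.62738920e-04,
        3.45740147e-03, -1.89827887e-06]), 'eef_pos': array([0.15938942, 0.65530753, 0.23007037]), 'tcp_rot': array([ 1.19092901e-01,  9.92882540e-01, -1.03061698e-03, -2.82700906e-04]), 'contact_force': array([-0.05349229,  0.32316358,  0.02650191]), 'wrist_torque': array([ 0.0230823 ,  0.04011973, -0.01822391]), 'finger_force': 0.0, 'opening': 1.000055686451646}
```

View pics/scene0.png

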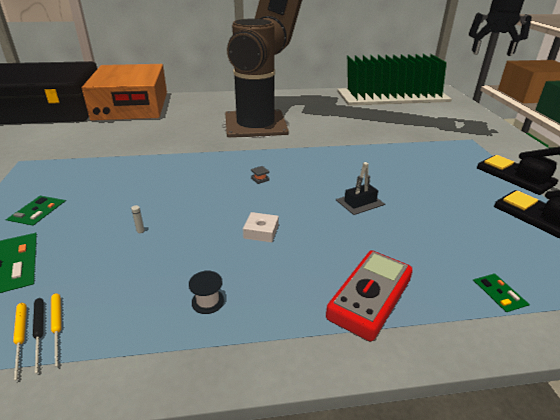

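View pics/top0.png

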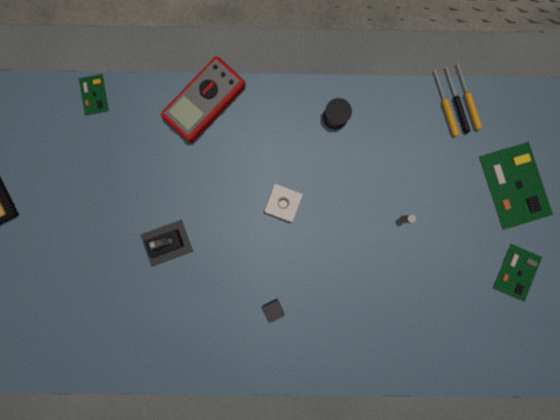

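The scene view shows the pin at (138,220), the block at (261,225), the tweezers at (362,190) and the meter at (370,293). In the top view the bore is at (283,203), the pin at about (409,219) and the stand at (166,243). I'll enlarge these.

```bash
python3 - <<'E'
from h import *
def crop(f,u,v,w=40,h=40,s=6):
    p=np.load('pics/'+f+'.npz')['p'][v-h//2:v+h//2,u-w//2:u+w//2]; return cv2.resize(p,None,fx=s,fy=s,interpolation=cv2.INTER_CUBIC)
t=[crop('top0',409,219),crop('top0',283,203),crop('top0',166,243,50,40)]
s=[crop('scene0',138,220),crop('scene0',261,225),crop('scene0',362,190,50,60,4)]
s[2]=cv2.resize(s[2],(300,240)) if 0 else cv2.copyMakeBorder(s[2],0,0,0,100,cv2.BORDER_CONSTANT)
print([x.shape for x in t+s])
cv2.imwrite('pics/m1.png',np.vstack([np.hstack(t),np.hstack(s)]))
E
```

```text
[(240, 240, 3), (240, 240, 3), (240, 300, 3), (240, 240, 3), (240, 240, 3), (240, 300, 3)]
```

View pics/m1.png

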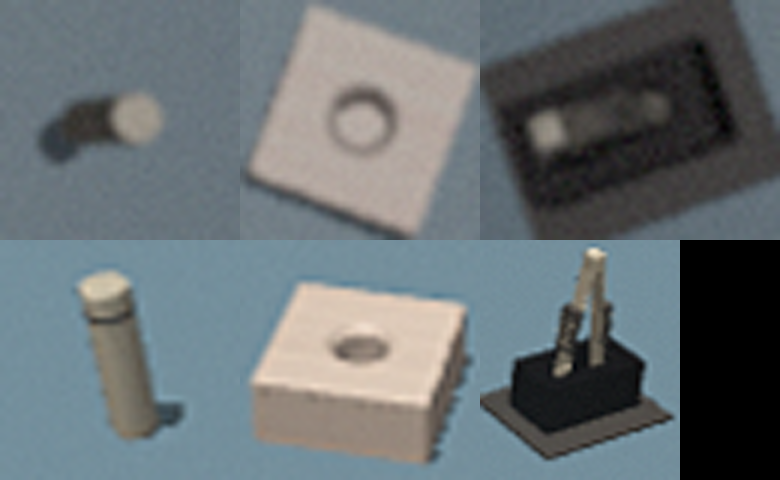

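```bash
python3 - <<'E'
from h import *
np.set_printoptions(precision=4,suppress=True)
T=lambda x,y,u0,v0:(u0+(x+.5)/6-.5,v0+(y+.5)/6-.5)
f='top0'
print('pin',at(f,*T(137,118,389,199),.06), 'scene',at('scene0',*T(106,46,118,200),.06),'foot',at('scene0',*T(135,190,118,200),0))
print('bore',at(f,*T(122,120,263,183),.025),'scene',at('scene0',*T(361-240,346-240,241,205),.025))
C=np.array([at(f,*T(x-240,y,263,183),.025) for x,y in[(312,8),(476,66),(410,235),(248,172)]]);print(C[:,:2],np.linalg.norm(np.diff(C,axis=0),axis=1))
S=np.array([at(f,*T(x-480,y,141,223),.034) for x,y in[(700,40),(740,140),(545,210),(500,108)]]);print(S[:,:2],S.mean(0),np.linalg.norm(np.diff(S,axis=0),axis=1))
d=S[0]-S[3]+S[1]-S[2];print('long axis',d,np.arctan2(d[1],d[0]))
print('heel',at(f,*T(546-480,132,141,223),.104),'scene',at('scene0',362-25+(595-480)/4,160+(252-240)/4,.104))
for n,p in(('trans',(273,310)),('reel',(337,113)),('meter',(203,99))):print(n,at(f,*p,.04))
q=np.load('pics/top0.npz')['t'];print(rel(at(f,*T(137,118,389,199),.06)))
E
```

```text
pin [ 0.5476 -0.2826  0.06  ] scene [ 0.5446 -0.2816  0.06  ] foot [ 0.544  -0.2827  0.    ]
bore [ 0.5767 -0.0365  0.025 ] scene [ 0.5759 -0.0353  0.025 ]
[[ 0.614  -0.0193]
 [ 0.5953 -0.0743]
 [ 0.5386 -0.0529]
 [ 0.5589  0.0013]] [0.0581 0.0606 0.0578]
[[0.5208 0.1709]
 [0.4883 0.157 ]
 [0.4647 0.22  ]
 [0.4977 0.2356]] [0.4929 0.1959 0.034 ] [0.0353 0.0672 0.0365]
long axis [ 0.0466 -0.1276  0.    ] -1.220643010208027
heel [0.4927 0.2    0.104 ] scene [0.4926 0.2031 0.104 ]
trans [ 0.367  -0.0195  0.04  ]
reel [ 0.7559 -0.1416  0.04  ]
meter [0.7798 0.1252 0.04  ]
[-0.5991 -0.8191  0.1716]
```

Every target is consistent between the two cameras to about 3 mm: pin (0.546,-0.282), bore (0.576,-0.036), tweezers (0.493,0.199) with yaw about 0.35. I'll travel via a waypoint to stay clear of the base.

The rows are not in the units I measure in: shifts go in mm and turns go in units of 0.05 rad. I convert before sending: -0.444 m is -444, -0.381 m is -381.

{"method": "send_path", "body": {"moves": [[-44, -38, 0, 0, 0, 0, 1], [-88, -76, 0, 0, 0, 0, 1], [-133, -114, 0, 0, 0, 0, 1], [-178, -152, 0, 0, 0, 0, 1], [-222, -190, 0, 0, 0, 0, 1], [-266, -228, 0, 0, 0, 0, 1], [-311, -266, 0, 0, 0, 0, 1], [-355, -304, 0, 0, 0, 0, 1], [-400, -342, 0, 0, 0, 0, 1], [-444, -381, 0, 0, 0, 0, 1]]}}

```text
refused: moves: the value is not of type 'object' (schema: type "object"). Nothing was moved.
```

Refused on format, not on reach. It needs an object with the rows under "offsets".

{"method": "send_path", "body": {"moves": {"offsets":[[-44, -38, 0, 0, 0, 0, 1], [-88, -76, 0, 0, 0, 0, 1], [-133, -114, 0, 0, 0, 0, 1], [-178, -152, 0, 0, 0, 0, 1], [-222, -190, 0, 0, 0, 0, 1], [-266, -228, 0, 0, 0, 0, 1], [-311, -266, 0, 0, 0, 0, 1], [-355, -304, 0, 0, 0, 0, 1], [-400, -342, 0, 0, 0, 0, 1], [-444, -381, 0, 0, 0, 0, 1]]}}}

```text
time: 1.35
eef_pos: [0.5015, 0.1789, 0.231]
tcp_rot: [0.119, 0.993, 0.0, -0.0]
contact_force: [0.4, -0.1, 0.1]
opening: 1.0
finger_force: 0.0
```

```bash
python3 - <<'E'
from h import *
print(rel([.546,-.282,.15]))
E
```

```text
[-0.15233206 -0.43727618  0.08092778]
```

{"method": "send_path", "body": {"moves": {"offsets":[[-19, -55, 10, 0, 0, 0, 0.6], [-38, -109, 20, 0, 0, 0, 0.6], [-57, -164, 30, 0, 0, 0, 0.6], [-76, -219, 40, 0, 0, 0, 0.6], [-95, -273, 50, 0, 0, 0, 0.6], [-114, -328, 60, 0, 0, 0, 0.6], [-133, -383, 70, 0, 0, 0, 0.6], [-152, -437, 81, 0, 0, 0, 0.6], [-152, -437, 81, 0, 0, 0, 0.6], [-152, -437, 81, 0, 0, 0, 0.6]]}}}

```text
time: 2.6
eef_pos: [0.5448, -0.2795, 0.1496]
tcp_rot: [0.119, 0.993, 0.001, -0.001]
contact_force: [-0.3, 0.0, -0.7]
opening: 0.6
finger_force: 0.0
```

```bash
python3 - <<'E'
from h import *
c=shot('wrist','w1');print(c['xyz'],proj('w1',[.546,-.282,.06]),proj('w1',[.546,-.282,0]), rel(c['xyz']))
E
```

```text
[ 0.47678527 -0.26338142  0.29136582] [273.34524942 219.53565156] [273.75250071 200.52524074] [ 0.07009198 -0.00093652 -0.14125593]
```

View pics/w1.png

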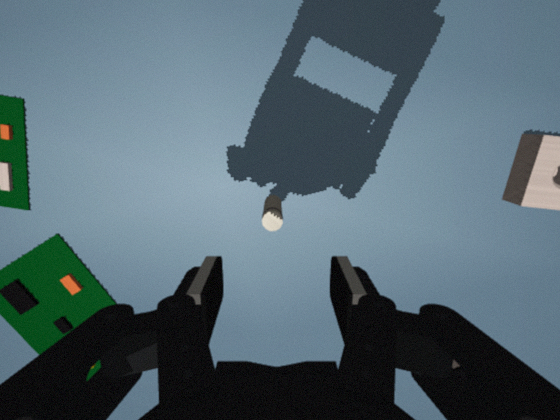

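The pin top is at (272,221) against a predicted (273,219.5), so they agree to about 1 mm.

```bash
python3 - <<'E'
from h import *
p=at('w1',272,220.5,.06);print(p);p=(p+[.5460,-.282,.06])/2
p[2]=.026; print(p,rel(p))
E
```

```text
[ 0.5464978 -0.2831692  0.06     ]
[ 0.5462489 -0.2825846  0.026    ] [-0.00215175 -0.00338096  0.12405114]
```

{"method": "send_path", "body": {"moves": {"offsets":[[-2, -3, 20, 0, 0, 0, 0.6], [-2, -3, 50, 0, 0, 0, 0.6], [-2, -3, 80, 0, 0, 0, 0.6], [-2, -3, 105, 0, 0, 0, 0.6], [-2, -3, 120, 0, 0, 0, 0.6], [-2, -3, 124, 0, 0, 0, 0.6], [-2, -3, 124, 0, 0, 0, 0.0], [-2, -3, 124, 0, 0, 0, 0.0], [-2, -3, 124, 0, 0, 0, 0.0], [-2, -3, 124, 0, 0, 0, 0.0]]}, "clamp_n": 40}}

```text
time: 3.9
eef_pos: [0.5473, -0.2839, 0.0277]
tcp_rot: [0.119, 0.993, -0.001, 0.001]
contact_force: [-0.3, 0.3, 4.1]
opening: 0.174
finger_force: 39.4
```

{"method": "send_path", "body": {"moves": {"offsets":[[0, 0, 0, 0, 0, 0, 0], [0, 0, 0, 0, 0, 0, 0], [0, 0, -20, 0, 0, 0, 0], [0, 0, -50, 0, 0, 0, 0], [0, 0, -70, 0, 0, 0, 0], [0, 0, -70, 0, 0, 0, 0]]}}}

```text
time: 4.65
eef_pos: [0.5476, -0.2841, 0.0988]
tcp_rot: [0.119, 0.993, -0.001, 0.002]
contact_force: [-0.2, -0.7, -0.5]
opening: 0.18
finger_force: 39.0
```

```bash
python3 - <<'E'
from h import *
c=shot('wrist','w2'); s=ctrl.get_state()
M=R.from_quat(s['tcp_rot']).as_matrix(); g=s['eef_pos']
for z in(.041,-.019): print(proj('w2',g+M@[0,0,-z]))
cv2.imwrite('pics/w2c.png',cv2.resize(np.load('pics/w2.npz')['p'][150:420,160:400],None,fx=2.2,fy=2.2,interpolation=cv2.INTER_CUBIC))
E
```

```text
[277.92693933 316.73528818]
[277.36402668 251.76980189]
```

View pics/w2c.png

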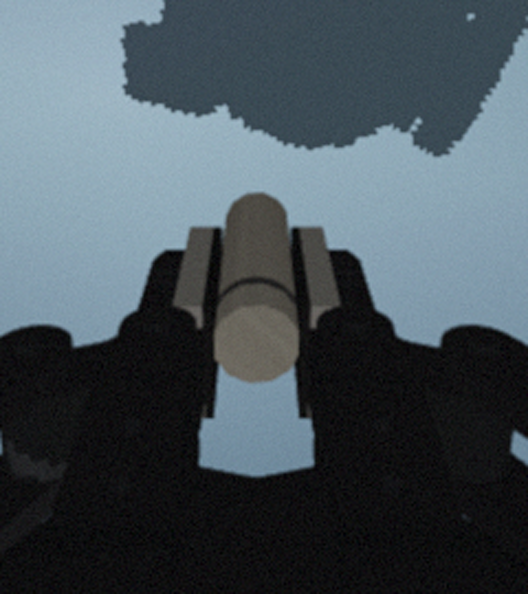

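The pin is held upright between the pads, with its top at about (276.8,306). I'll check its offset from the tool axis.

```bash
python3 - <<'E'
from h import *
np.set_printoptions(precision=4,suppress=True)
s=ctrl.get_state()
M=R.from_quat(s['tcp_rot']).as_matrix(); g=s['eef_pos']; print(g)
a=np.linspace(0,2*np.pi,72)
for dx in(-.002,0,.002):
    top=g+M@[dx,0,-.0323]
    rim=np.array([proj('w2',g+M@[dx+.008*np.cos(t),.008*np.sin(t),-.0323]) for t in a])
    ft=np.array([proj('w2',g+M@[dx+.006*np.cos(t),.006*np.sin(t),.0277]) for t in a])
    print(dx,proj('w2',top),rim[:,0].min(),rim[:,0].max(),rim[:,1].min(),rim[:,1].max(),'foot',ft[:,0].min(),ft[:,0].max(),ft[:,1].min())
print('meas top u',160+214/2.2,160+299/2.2,'bottom v',150+381/2.2,'foot u',160+228/2.2,160+287/2.2,'v',150+193/2.2)
B=np.array([.5763,-.036,.075]); print('to above bore',rel(B))
E
```

```text
[ 0.5467 -0.2835  0.0971]
-0.002 [277.8085 308.1024] 257.511551364357 298.10582218292075 289.9721800052951 325.5844925822551 foot 266.8490530879943 287.77082359310805 239.17804428970953
0 [277.8134 303.6304] 257.426163364143 298.2010551344341 285.33691443684626 321.26707369074944 foot 266.81896633699387 287.80461761864126 235.86898552537306
0.002 [277.8184 299.1184] 257.3400121398999 298.2971393623829 280.6594449261369 316.911725596684 foot 266.788695297828 287.8386186471381 232.53946553206703
meas top u 257.27272727272725 295.9090909090909 bottom v 323.18181818181813 foot u 263.6363636363636 290.45454545454544 v 237.72727272727272
to above bore [0.0298 0.2475 0.0219]
```

In the tool's units: 0.031 m is 31, 0.005 m is 5.

{"method": "send_path", "body": {"moves": {"offsets":[[5, 40, 0, 0, 0, 0, 0], [11, 90, 0, 0, 0, 0, 0], [17, 140, 0, 0, 0, 0, 0], [23, 190, 0, 0, 0, 0, 0], [28, 225, 0, 0, 0, 0, 0], [31, 243, 0, 0, 0, 0, 0], [31, 247, 0, 0, 0, 0, 0], [31, 247, 0, 0, 0, 0, 0]]}}}

```text
time: 5.7
eef_pos: [0.5747, -0.0367, 0.096]
tcp_rot: [0.119, 0.993, -0.0, -0.0]
contact_force: [-0.1, 0.3, -0.0]
opening: 0.173
finger_force: 39.1
```

```bash
python3 - <<'E'
from h import *
np.set_printoptions(precision=4,suppress=True)
c=shot('wrist','w3'); shot('scene','s3');s=ctrl.get_state();print(s['eef_pos'],rel([.5763,-.036,.0327]),proj('w3',[.5763,-.036,.025]))
M=R.from_quat(s['tcp_rot']).as_matrix(); g=s['eef_pos']
print('s3 pin foot,top',proj('s3',g+M@[-.001,0,.0277]),proj('s3',g+M@[-.001,0,-.0323]))
a=np.load('pics/w3.npz')['p'][110:350,180:380];b=np.load('pics/s3.npz')['p'][150:250,211:311]
a=cv2.resize(a,None,fx=2,fy=2,interpolation=2);b=cv2.resize(b,None,fx=4,fy=4,interpolation=2);b=cv2.copyMakeBorder(b,0,80,0,0,0)
cv2.imwrite('pics/m3.png',np.hstack([a,b]))
E
```

```text
[ 0.5748 -0.0372  0.0962] [-0.0012  0.0015  0.0635] [278.021  226.7247]
s3 pin foot,top [259.3814 204.4851] [258.9238 178.1646]
```

View pics/m3.png

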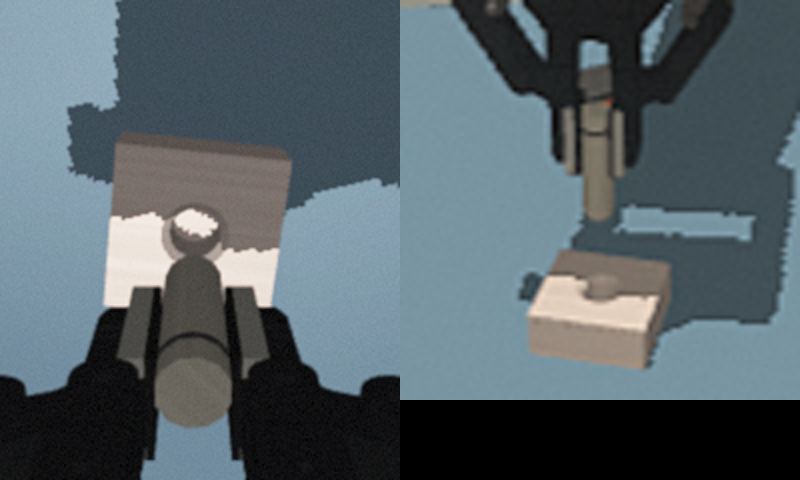

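The bore ring sits at (277.5,227) in the wrist view against a predicted (278,226.7), and the pin axis lines up. I'll lower it into the bore.

In the tool's units: 0.001 m is 1, 0.052 m is 52.

{"method": "send_path", "body": {"moves": {"offsets":[[0, 1, 15, 0, 0, 0, 0], [0, 1, 30, 0, 0, 0, 0], [0, 1, 40, 0, 0, 0, 0], [0, 1, 44, 0, 0, 0, 0], [0, 1, 47, 0, 0, 0, 0], [0, 1, 50, 0, 0, 0, 0], [0, 1, 52, 0, 0, 0, 0], [0, 1, 52, 0, 0, 0, 0]]}}}

```text
time: 6.8
eef_pos: [0.5763, -0.0358, 0.0447]
tcp_rot: [0.119, 0.993, -0.001, 0.002]
contact_force: [4.2, -4.2, -0.5]
opening: 0.175
finger_force: 39.3
```

The foot is about 8 mm into the bore, with a light side force. I'll ease off in that direction and go on down.

In the tool's units: -0.0005 m is -0.5, 0.011 m is 11.

{"method": "send_path", "body": {"moves": {"offsets":[[-1, -0.5, 0, 0, 0, 0, 0], [-1, -0.5, 3, 0, 0, 0, 0], [-1, -0.5, 6, 0, 0, 0, 0], [-1, -0.5, 9, 0, 0, 0, 0], [-1, -0.5, 11, 0, 0, 0, 0], [-1, -0.5, 11, 0, 0, 0, 0]]}}}

```text
time: 7.55
eef_pos: [0.5764, -0.036, 0.0333]
tcp_rot: [0.119, 0.993, -0.0, 0.001]
contact_force: [4.7, -4.1, 0.0]
opening: 0.173
finger_force: 39.5
```

{"method": "send_path", "body": {"moves": {"offsets":[[0, 0, 0, 0, 0, 0, 0.25], [0, 0, 0, 0, 0, 0, 0.4], [0, 0, 0, 0, 0, 0, 0.6], [0, 0, 0, 0, 0, 0, 0.6], [0, 0, -30, 0, 0, 0, 0.6], [0, 0, -80, 0, 0, 0, 0.6], [0, 0, -130, 0, 0, 0, 0.6], [0, 0, -170, 0, 0, 0, 0.8], [0, 0, -170, 0, 0, 0, 0.8]]}}}

```text
time: 8.68
eef_pos: [0.5782, -0.0362, 0.2083]
tcp_rot: [0.119, 0.993, -0.0, 0.004]
contact_force: [-0.2, 0.0, 0.1]
opening: 0.798
finger_force: 0.0
```

```bash
python3 - <<'E'
from h import *
np.set_printoptions(precision=4,suppress=True)
shot('wrist','w4'); shot('scene','s4')
print(proj('w4',[.5763,-.036,.065]),proj('w4',[.5763,-.036,.055]),proj('s4',[.5763,-.036,.065]))
print(rel([.493,.199,.15]),ctrl.get_state()['eef_pos'])
u,v=proj('w4',[.5763,-.036,.065]).astype(int)
a=np.load('pics/w4.npz')['p'][v-60:v+60,u-50:u+50];b=np.load('pics/s4.npz')['p'][160:260,211:311]
a=cv2.resize(a,None,fx=4,fy=4,interpolation=2);b=cv2.resize(b,None,fx=4,fy=4,interpolation=2);b=cv2.copyMakeBorder(b,0,80,0,0,0)
print(u-50,v-60)
cv2.imwrite('pics/m4.png',np.hstack([a,b]))
E
```

```text
[275.9145 196.7002] [275.9094 194.1736] [260.1565 206.0765]
[0.1357 0.2084 0.0532] [ 0.5756 -0.0356  0.2032]
225 136
```

View pics/m4.png

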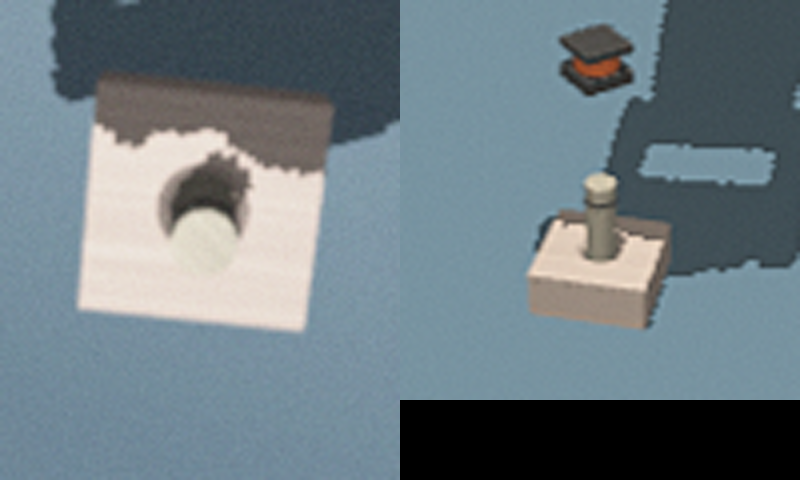

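The pin stands upright and home: its top is at (276,196) in the wrist view and (261,205.5) in the scene view, both as predicted. Next, the tweezers.

In the tool's units: 0.15 m is 150, 0.208 m is 208, -0.59 rad is -11.8.

{"method": "send_path", "body": {"moves": {"offsets":[[20, 30, 0, 0, 0, -1.6, 0.8], [40, 60, 0, 0, 0, -3.6, 0.8], [60, 90, 0, 0, 0, -5.6, 0.8], [80, 120, 0, 0, 0, -7.6, 0.8], [100, 150, 10, 0, 0, -9.4, 0.8], [120, 185, 20, 0, 0, -11, 0.8], [136, 208, 30, 0, 0, -11.8, 0.8], [136, 208, 30, 0, 0, -11.8, 0.8]]}}}

```text
time: 9.78
eef_pos: [0.4902, 0.1994, 0.1699]
tcp_rot: [-0.176, 0.984, -0.0, -0.003]
contact_force: [0.2, -0.8, 0.4]
opening: 0.798
finger_force: 0.0
```

```bash
python3 - <<'E'
from h import *
np.set_printoptions(precision=4,suppress=True)
shot('wrist','w5'); shot('scene','s5');s=ctrl.get_state();print(s['eef_pos'],R.from_quat(s['tcp_rot']).as_matrix())
a=np.load('pics/w5.npz')['p'][60:320,180:380]
a=cv2.resize(a,None,fx=2.3,fy=2.3,interpolation=2)
cv2.imwrite('pics/m5.png',a)
print(proj('w5',[.493,.2,.104]))
E
```

```text
[0.4922 0.1981 0.1719] [[-0.9389 -0.3441 -0.0026]
 [-0.3441  0.9389 -0.001 ]
 [ 0.0028 -0.0001 -1.    ]]
[275.9134 231.9786]
```

View pics/m5.png

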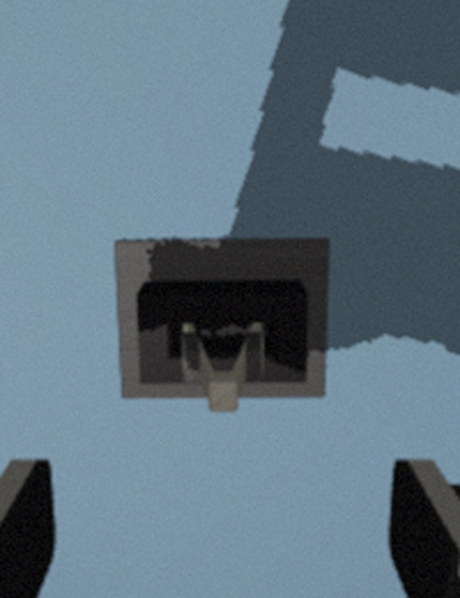

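The stand and tweezers are square to the tool, with the heel top at about (277,232.6). The legs are symmetric about u=277.

```bash
python3 - <<'E'
from h import *
np.set_printoptions(precision=4,suppress=True)
p=at('w5',277,232.6,.104);print(p)
for x,y in((139,283),(307,283)): print(at('w5',180+x/2.3,60+y/2.3,.034))
for x,y in((115,240),(330,238),(327,395),(122,397)): print(at('w5',180+x/2.3,60+y/2.3,.004))
p[2]=.041
s=ctrl.get_state(); d=np.load('pics/w5.npz')
print(rel(p))
E
```

```text
[0.4932 0.2009 0.104 ]
[0.484  0.1636 0.034 ]
[0.4619 0.2237 0.034 ]
[0.4766 0.1473 0.004 ]
[0.4449 0.2309 0.004 ]
[0.5091 0.2561 0.004 ]
[0.5412 0.1716 0.004 ]
[-0.0022  0.0023  0.1309]
```

In the tool's units: 0.132 m is 132, 0.13 m is 130, -0.01 rad is -0.2.

{"method": "send_path", "body": {"moves": {"offsets":[[-2, 2, 20, 0, 0, -0.2, 0.8], [-2, 2, 60, 0, 0, -0.2, 0.8], [-2, 2, 95, 0, 0, -0.2, 0.7], [-2, 2, 120, 0, 0, -0.2, 0.6], [-2, 2, 130, 0, 0, -0.2, 0.5], [-2, 2, 132, 0, 0, -0.2, 0.45], [-2, 2, 132, 0, 0, -0.2, 0.35], [-2, 2, 132, 0, 0, -0.2, 0.3], [-2, 2, 132, 0, 0, -0.2, 0.27], [-2, 2, 132, 0, 0, -0.2, 0.27]]}, "clamp_n": 30}}

```text
time: 11.12
eef_pos: [0.4952, 0.2012, 0.0426]
tcp_rot: [-0.18, 0.984, -0.0, 0.001]
contact_force: [0.2, -0.8, 3.8]
opening: 0.27
finger_force: 6.3
```

{"method": "send_path", "body": {"moves": {"offsets":[[0, 0, 0, 0, 0, 0, 0.27], [0, 0, 0, 0, 0, 0, 0.27]]}}}

```text
time: 11.38
eef_pos: [0.4952, 0.2013, 0.0425]
tcp_rot: [-0.18, 0.984, -0.0, 0.001]
contact_force: [0.6, -0.5, 6.0]
opening: 0.265
finger_force: 6.3
```

```bash
python3 -c "
from h import *
print(rel([.493,.2005,.039]))"
```

```text
[2.35321754e-03 5.75884904e-05 3.50314093e-03]
```

Force 6.3 N is close to the 7 N expected at a 16 mm gap. Lifting straight up.

In the tool's units: -0.1 m is -100, -0.085 m is -85.

{"method": "send_path", "body": {"moves": {"offsets":[[0, 0, -10, 0, 0, 0, 0.26], [0, 0, -30, 0, 0, 0, 0.26], [0, 0, -60, 0, 0, 0, 0.26], [0, 0, -85, 0, 0, 0, 0.26], [0, 0, -100, 0, 0, 0, 0.26], [0, 0, -100, 0, 0, 0, 0.26], [0, 0, -100, 0, 0, 0, 0.26]]}}}

```text
time: 12.25
eef_pos: [0.4932, 0.201, 0.14]
tcp_rot: [-0.18, 0.984, 0.0, -0.001]
contact_force: [-0.6, -0.2, -0.8]
opening: 0.264
finger_force: 5.9
```

```bash
python3 - <<'E'
from h import *
np.set_printoptions(precision=4,suppress=True)
shot('wrist','w6'); shot('scene','s6');s=ctrl.get_state();print(s['eef_pos'],s['opening'],s['finger_force'])
M=R.from_quat(s['tcp_rot']).as_matrix();g=s['eef_pos']
for y in(-.008,.008):print(proj('w6',g+M@[0,y,.031]),proj('s6',g+M@[0,y,.031]))
print(proj('s6',g+M@[0,0,-.065]),proj('w6',g+M@[0,0,-.065]))
u,v=proj('s6',g).astype(int)
a=np.load('pics/w6.npz')['p'][170:370,200:350];b=np.load('pics/s6.npz')['p'][v-60:v+60,u-40:u+40]
print(u-40,v-60)
a=cv2.resize(a,None,fx=3,fy=3,interpolation=2);b=cv2.resize(b,None,fx=4,fy=4,interpolation=2);b=cv2.copyMakeBorder(b,0,120,0,0,0)
cv2.imwrite('pics/m6.png',np.hstack([a,b]))
E
```

```text
[0.4931 0.2009 0.1398] 0.2644402325867875 5.88569350540638
[262.9599 246.5434] [362.1868 161.9498]
[290.6361 246.5221] [368.0437 160.4028]
[371.2797 119.1537] [277.7075 371.6139]
327 88
```

View pics/m6.png

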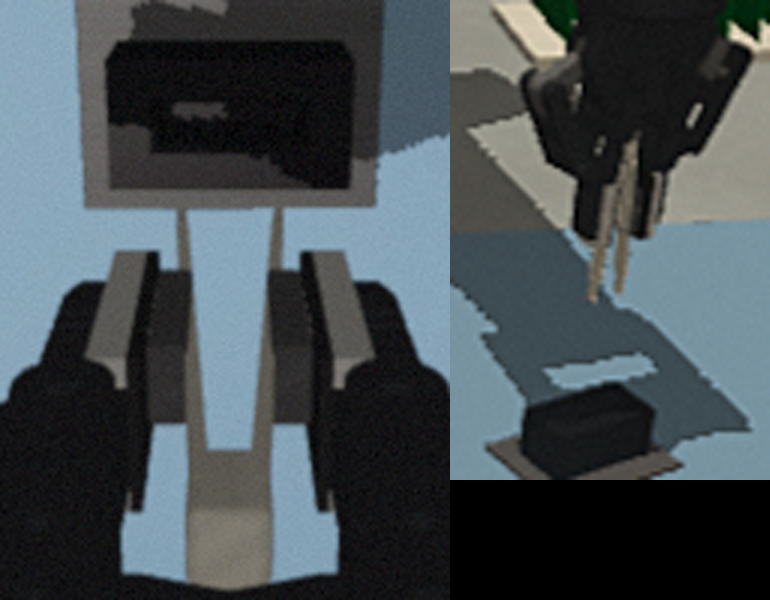

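The tweezers are held symmetrically and clear of the stand, with tips at about (277±14, 240). I'll squeeze slightly more and carry them over to the pin, staying high.

```bash
python3 - <<'E'
from h import *
np.set_printoptions(precision=4,suppress=True)
s=ctrl.get_state();M=R.from_quat(s['tcp_rot']).as_matrix();g=s['eef_pos']
for x in(0,.0024):
  for z in (.0345,-.0615): print(x,z,proj('w6',g+M@[x,0,z]))
print(rel([.5763,-.036,.13])-[.0015,0,0])
E
```

```text
0 0.0345 [276.7819 244.279 ]
0 -0.0615 [277.6439 362.8658]
0.0024 0.0345 [276.782 240.46 ]
0.0024 -0.0615 [277.6502 356.2064]
[ 0.0044 -0.251   0.0097]
```

In the tool's units: 0.003 m is 3, -0.251 m is -251.

{"method": "send_path", "body": {"moves": {"offsets":[[0, -20, 0, 0, 0, 0, 0.25], [0, -55, 0, 0, 0, 0, 0.25], [0, -95, 0, 0, 0, 0, 0.25], [0, -135, 0, 0, 0, 0, 0.25], [1, -175, 0, 0, 0, 0, 0.25], [2, -210, 0, 0, 0, 0, 0.25], [3, -238, 5, 0, 0, 0, 0.25], [3, -251, 10, 0, 0, 0, 0.25], [3, -251, 10, 0, 0, 0, 0.25], [3, -251, 10, 0, 0, 0, 0.25]]}}}

```text
time: 13.6
eef_pos: [0.5795, -0.0338, 0.1309]
tcp_rot: [-0.18, 0.984, 0.0, -0.0]
contact_force: [-0.1, -0.4, -0.5]
opening: 0.254
finger_force: 9.4
```

```bash
python3 - <<'E'
from h import *
np.set_printoptions(precision=4,suppress=True)
shot('wrist','w7'); shot('scene','s7');s=ctrl.get_state();print(s['eef_pos'],s['opening'],s['finger_force'])
M=R.from_quat(s['tcp_rot']).as_matrix();g=s['eef_pos']
for y in(-.008,.008):print(proj('w7',g+M@[.003,y,.0345]),proj('s7',g+M@[.003,y,.0345]))
P=[.5763,-.036,.065];print(proj('w7',P),proj('s7',P))
a=np.load('pics/w7.npz')['p'][180:300,220:340];b=np.load('pics/s7.npz')['p'][130:250,221:301]
a=cv2.resize(a,None,fx=4,fy=4,interpolation=2);b=cv2.resize(b,None,fx=4,fy=4,interpolation=2)
cv2.imwrite('pics/m7.png',np.hstack([a,b]))
E
```

```text
[ 0.5798 -0.0337  0.1314] 0.24898553924634967 9.438377916812897
[263.0428 240.4889] [256.8679 193.5732]
[290.4293 240.4469] [264.2638 191.5842]
[275.2623 222.1113] [260.1565 206.0765]
```

View pics/m7.png

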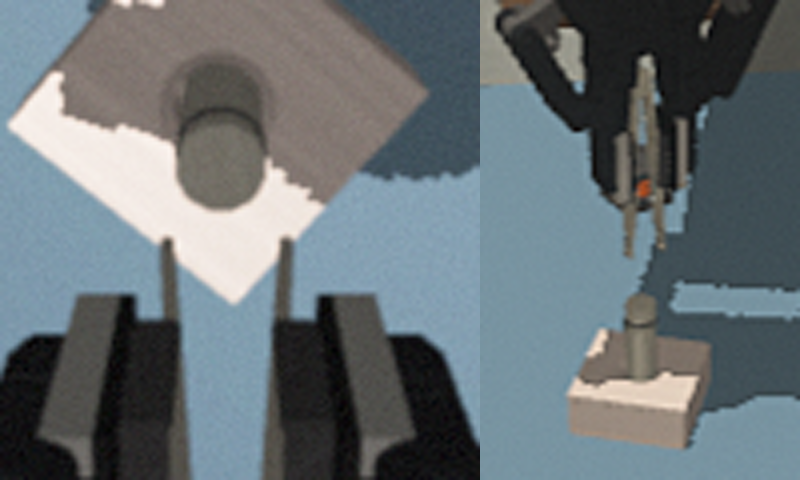

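The tips are at u≈263.5 and 290 (v≈239.5) with a gap of 26.5 px, roughly 15.5 mm. The pin top is at (275.2,221.3). I'll work out the shift and refine the gap with an intensity profile.

```bash
python3 - <<'E'
from h import *
np.set_printoptions(precision=4,suppress=True)
M=R.from_quat(ctrl.get_state()['tcp_rot']).as_matrix()
g=ctrl.get_state()['eef_pos']
for zt in (.095,.097,.099):
    t=at('w7',276.75,240,zt);p=at('w7',275.25,221.5,.065);print(t,p,(M.T@(p-t)))
p=np.load('pics/w7.npz')['p'].astype(int).sum(2)
for r in (242,244): print(p[r,256:300])
E
```

```text
[ 0.5774 -0.0346  0.095 ] [ 0.5759 -0.0362  0.065 ] [ 0.0019 -0.0009  0.03  ]
[ 0.5767 -0.0349  0.097 ] [ 0.5759 -0.0362  0.065 ] [ 0.0012 -0.0009  0.032 ]
[ 0.5759 -0.0352  0.099 ] [ 0.5759 -0.0362  0.065 ] [ 0.0004 -0.0009  0.034 ]
[465 442 469 419 302 219 256 521 702 710 709 710 701 701 699 696 693 692
 693 695 693 699 698 697 696 695 693 692 701 692 693 699 708 607 296 222
 255 371 470 476 490 474 477 472]
[458 469 463 411 299 246 242 369 598 704 699 698 704 699 705 704 699 697
 697 697 692 691 688 695 699 695 693 694 694 695 696 696 658 485 255 227
 263 390 469 477 460 472 471 463]
```

With the known pin offset (a 16 mm pin reads 0.174–0.18), opening 0.25 means 22 mm at the pads. The image also gives a gap of about 16 mm, so I'll keep it and lower to 10 mm above the pin.

In the tool's units: -0.001 m is -1, 0.001 m is 1.

{"method": "send_path", "body": {"moves": {"offsets":[[1, -1, 5, 0, 0, 0, 0.25], [1, -1, 12, 0, 0, 0, 0.25], [1, -1, 18, 0, 0, 0, 0.25], [1, -1, 21, 0, 0, 0, 0.25], [1, -1, 21, 0, 0, 0, 0.25], [1, -1, 21, 0, 0, 0, 0.25], [1, -1, 21, 0, 0, 0, 0.25]]}}}

```text
time: 14.58
eef_pos: [0.5797, -0.0361, 0.1107]
tcp_rot: [-0.18, 0.984, -0.0, 0.0]
contact_force: [0.5, 0.4, -0.4]
opening: 0.254
finger_force: 9.4
```

```bash
python3 - <<'E'
from h import *
np.set_printoptions(precision=4,suppress=True)
shot('wrist','w8'); shot('scene','s8');s=ctrl.get_state();print(s['eef_pos'],s['opening'],s['finger_force'],s['dq'])
M=R.from_quat(s['tcp_rot']).as_matrix();g=s['eef_pos']
for y in(-.008,.008):print(proj('w8',g+M@[.003,y,.0345]),proj('s8',g+M@[.003,y,.0345]))
a=np.load('pics/w8.npz')['p'][180:300,220:340];b=np.load('pics/s8.npz')['p'][150:250,221:301]
a=cv2.resize(a,None,fx=4,fy=4,interpolation=2);b=cv2.resize(b,(384,480),interpolation=2)
cv2.imwrite('pics/m8.png',np.hstack([a,b]))
E
```

```text
[ 0.5796 -0.0361  0.1106] 0.252929451101947 9.438786953687668 [ 0.0012  0.0012 -0.0019  0.0007 -0.0005  0.001 ]
[263.1621 239.5832] [255.8239 202.5938]
[290.4887 239.5632] [263.1283 200.5682]
```

View pics/m8.png

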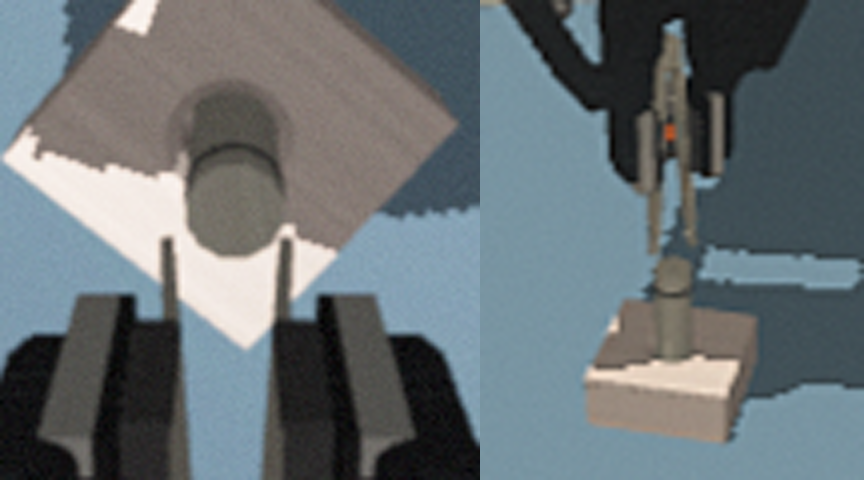

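The pin top is at about (279.2,232) and the tip midpoint at about (276.8,239.7). In the scene view the tips sit just above the pin and clear of it. A small centring correction follows.

```bash
python3 - <<'E'
from h import *
np.set_printoptions(precision=4,suppress=True)
M=R.from_quat(ctrl.get_state()['tcp_rot']).as_matrix()
for zt in (.074,.076,.078):
    t=at('w8',276.75,239.8,zt);p=at('w8',279.2,232,.065);print(t,p,(M.T@(p-t)))
p=np.load('pics/w8.npz')['p'].astype(int).sum(2)
# scene heights
u,v=np.array([(653+692)/2-480,248])/4.8+[221,150]; print(u,v)
for z in(.072,.076,.08):print(z,proj('s8',[.5763,-.036,z]))
print(proj('s8',[.5763,-.036,.065]),np.array([674-480,268])/4.8+[221,150])
E
```

```text
[ 0.5777 -0.0369  0.074 ] [ 0.5755 -0.0361  0.065 ] [0.0017 0.0015 0.009 ]
[ 0.5769 -0.0372  0.076 ] [ 0.5755 -0.0361  0.065 ] [0.0009 0.0015 0.011 ]
[ 0.5762 -0.0375  0.078 ] [ 0.5755 -0.0361  0.065 ] [0.0002 0.0015 0.013 ]
261.1041666666667 201.66666666666669
0.072 [260.1077 203.1319]
0.076 [260.0796 201.4365]
0.08 [260.0514 199.7317]
[260.1565 206.0765] [261.4167 205.8333]
```

The rows are not in the units I measure in: shifts go in mm and turns go in units of 0.05 rad. I convert before sending: 0.0015 m is 1.5, 0.001 m is 1.

{"method": "send_path", "body": {"moves": {"offsets":[[1, 1.5, 0, 0, 0, 0, 0.25], [1, 1.5, 0, 0, 0, 0, 0.25], [1, 1.5, 0, 0, 0, 0, 0.25], [1, 1.5, 0, 0, 0, 0, 0.25], [1, 1.5, 0, 0, 0, 0, 0.25], [1, 1.5, 0, 0, 0, 0, 0.25]]}}}

```text
time: 15.42
eef_pos: [0.578, -0.035, 0.1103]
tcp_rot: [-0.18, 0.984, 0.0, -0.0]
contact_force: [-0.1, -0.9, -0.9]
opening: 0.252
finger_force: 9.4
```

```bash
python3 -c "
from h import *
s=ctrl.get_state();print(s['eef_pos'],s['opening'],s['finger_force'],s['contact_force'])
ctrl.sign_off()"
```

```text
[ 0.57796312 -0.03499058  0.11031298] 0.2518245920945715 9.438954591751099 [-0.06509896 -0.86704871 -0.88789892]
the job is handed in; nothing more can be done
```

I handed the job in at about 15.4 s with the pin standing home in the bore and the tweezers still held over it. By my measurements the tip gap is about 16 mm and the tips are about 11 mm above the pin and centred to about 1 mm. The hand-in gave no verdict, and the gap estimate is good to roughly ±1 mm.

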